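Close a guide-pin pressing fixture in a glovebox

ROBOT

A 6-joint arm with a two-finger parallel gripper is mounted at the origin on the work surface. World frame = base frame: x ahead of the robot, y to its left, z up, the work surface at z = 0. Lengths are in m, angles in rad, forces in N, time in s.
With the tool pointing down it reaches from about 0.35 to 0.775 m from the base axis. Payload 7.3 kg.
Tool frame: the origin (TCP) lies on the centre line of the jaws, within the pads' length; the fingertips stand robot.nose_length ahead of it and the grasp point (between the pads) is the TCP (robot.nose_length is the distance from the TCP to the fingertips, in m); z points along the fingers, y is the direction in which the jaws open and shut (so a half turn about z gives the same grasp; the last joint's range is limited). The gripper opens to 92 mm and grips with 3 to 60 N. Pads are 19 mm wide; open, the fingers measure 130 mm over their backs; the gripper's body (75 mm by 190 mm) begins 47 mm behind the grasp point.
Start: joints at [-1.462, 0.342, 1.524, -0, 1.275, -0.146], TCP at [0.132, -0.508, 0.246] pointing down, gripper open.
Joint ranges: [-2.53, 2.53], [-0.77, 2.02], [0.04, 2.7], [-1, 4.14], [0.28, 2.66], [-3.11, 3.11]. Speed limits (rad/s): [2.57, 2.57, 3.14, 3.14, 3.14, 3.14].

INTERFACE

Orientations are given as [roll, pitch, yaw] about the fixed x, y, z axes, in that order (R = Rz(yaw) Ry(pitch) Rx(roll)).
In Python, from cell import robot, read_camera gives the robot as it stands.
- The arm moves only by the shell command python3 -m crank 'ROWS' [FORCE]. ROWS is JSON, a list of rows, each a list of 7 numbers: the shift along the tool's x, y, z in cm, then the turn, a rotation vector about the tool's x, y, z in degrees, then the opening, from 0 (shut) to 1 (fully open). In form: [[tx, ty, tz, wx, wy, wz, jaw], ...]. A call has 1 to 5 rows; each row is the pose to reach, as a shift and turn from the pose commanded when the call began, along the tool's axes at that moment; what a row does not reach only later rows make up. A row lasts 1/8 s, in which the tool goes at most 62.5 mm and 10.7 degrees, less where a joint would pass 70% of its speed; a pose out of reach is approached as far as the arm can. A call with a gripper value outside its range is refused whole. The fingers move at their own pace and stop on an object; FORCE is the grip in N (left out, the last holds). Time passes only in rows, so rows that repeat a pose let the fingers close. It gives the time, the measured TCP pose, the force and the opening at its end, in the units of the state.
- robot.observe(): the state, without advancing time (a new reading comes with each control period).
- read_camera(name): name is "side" or "top" or "wrist"; returns a dict with "frame" (400x640x3 uint8, red, green, blue), "intrinsics" (3x3 intrinsics, pixels), "distortion" ([k1, k2, p1, p2, k3] as OpenCV has them; the pictures are not rectified), "R" (3x3) and "t" (3): a world point X has camera coordinates R X + t. Camera axes: x right, y down, z forward; pixel columns grow to the right and rows downward; lengths in m; the calibration is good to about 2 mm. A picture is of the moment at which its call begins. There is no depth.
- robot.hand_in(): hands the job in, once; it reports no verdict.
The state is a dict: "time": time; "qpos": joint angles; "qvel": joint speeds; "joint_efforts": joint torques, N m; "tool_pos": TCP position; "tool_rot": TCP orientation; "contact_force": force on the tool from outside, world axes, zero at the start; "torque": the same for the moment, N m; "opening": finger opening in m.
Only numpy, scipy, OpenCV 4.12 (cv2) and the standard library are available. Lean on these libraries where they do the work, as an engineer would, in place of code of your own. Each camera call takes 0.05 s, during which the arm holds its last target.

TASK

Close the pressing fixture: pick the drilled top plate off its low black rest by the bar handle, keep it level, feel for the two guide pins and lower it over them (do not drop it), then press it gently against the stiff pad until the plate is fully home, flush on the base, and let go. The pins are clamped somewhere along their short slots, so expect to search for them by touch. Leave everything else on the bench where it is.

Things in the scene. Friction and masses are not known exactly. Their poses are not given: they have to be found in the camera images.
- base: Fixed lower half of the fixture: dark steel block 110 mm (its x) by 160 mm (its y), 30 mm tall; origin at the centre of its underside on the bench, z up. Two upright steel guide pins stand on its top at y = -55 and +55 mm, 12 mm in diameter, tips chamfered 1.5 mm, ending 75 mm above the bench.
- slots (a point): Centre of the base top (30 mm above the bench), midway between the two black pin slots; axes of the base. The two pins share one x, anywhere from -12 to +12 mm from this point along the base's x axis; it differs each time, is not reported and must be felt or seen. The pins are firmly clamped there.
- pad (a joint): Follower pad, a square steel pad 50 x 50 mm in the middle of the base top. 0: it stands 10 mm proud of the base top; 0.010: pushed down level with it. No spring: it yields by dry friction at about 13 N of downward push in all (more than the plate's weight) and stays where it is left.
- plate_grip (a point): Centre of the bar handle on the loose top plate, 46 mm above the plate's underside; axes of the plate (z up, y along its length and along the bar). The bar is 16 mm wide (x), 70 mm long (y), 20 mm tall, its underside 24 mm above the plate's upper face. With the plate fully home this point is 76 mm above the bench, over the pins' mid-point.
- plate: The loose top plate; origin at the centre of its underside, axes as its handle. Aluminium, 80 mm (x) by 140 mm (y) by 12 mm thick, 0.35 to 0.6 kg with its handle; two through holes of 13.6 mm diameter, edges chamfered 1.5 mm, at y = -55 and +55 mm. It may go on either way round.
- rest: Fixed black slab 100 mm (x) by 150 mm (y), 15 mm tall, on which the top plate lies at the start; origin at the centre of its underside.
- vial: small clear vial, 24 mm across, 45 mm tall, origin under its centre; bystander
- amber: amber bottle, 64 mm across, 130 mm tall, origin under its centre; bystander
- tub: white plastic tub with a screw cap, 84 mm across, 100 mm tall, origin under its centre; bystander
- jar: clear jar with a screw cap, 72 mm across, 110 mm tall, origin under its centre; bystander
- tipbox: closed plastic box, 80 x 120 x 50 mm, origin under its centre; bystander
- blank: plain aluminium plate without holes or handle, 60 x 90 x 12 mm, lying flat, origin under its centre; not part of the fixture, bystander
- spatula: flat steel scraper, 160 mm long, lying flat; bystander
- weight: steel calibration weight, a cylinder 36 mm across, 35 mm tall, origin under its centre; bystander
Things that resemble listed ones, but are neither listed nor needed, are in the scene too. Several things have the shape of the plate; the one meant has the colours described above.

How it is judged:
On the way, in this order (a step that is already met when the one before it is completed fails the run):
1. the top plate is lifted at least 40 mm clear of its rest (z of plate_grip in the frame of rest above 0.101 m), for 0.1 s.
2. the top plate is threaded level (within 6 degrees) on both guide pins, its underside 8 to 38 mm above the base top (x of plate_grip in the frame of base between -0.018 and 0.018 m and y of plate_grip in the frame of base between -0.006 and 0.006 m and angle between the y axis of plate_grip and the y axis of base, either way round below 0.08 rad and z of plate_grip in the frame of base between 0.084 and 0.114 m and angle between plate_grip's own z axis and vertical below 0.105 rad), for 0.1 s.
At the end, for the whole second after the job is handed in: The top plate sits over both guide pins, flush on the base (handle centre within 2.5 mm of 76 mm above the bench, within 2 degrees of level, over the base to 16 mm along the slots and 5 mm across, lengthwise axes within 0.06 rad), at rest and released (x of plate_grip in the frame of base between -0.016 and 0.016 m and y of plate_grip in the frame of base between -0.005 and 0.005 m and z of plate_grip in the frame of base between 0.0735 and 0.0785 m and angle between the y axis of plate_grip and the y axis of base, either way round below 0.06 rad and angle between plate_grip's own z axis and vertical below 0.035 rad and linear speed of plate below 0.01 m/s and contact force between the fingers and plate below 0.05 N); the robot touches nothing.
It fails at once if the top plate is tipped more than 14 degrees (angle between plate_grip's own z axis and vertical above 0.25 rad).
It fails at once if the top plate is dropped (falls free faster than 0.35 m/s) (linear speed of plate above 0.35 m/s and contact force between the fingers and plate below 0.05 N).
It fails at once if the top plate is forced on the fixture with more than 60 N (contact force between plate and base above 60 N).
It fails at once if a bystander is moved more than 20 mm (distance of any of vial, amber, tub, jar, tipbox, blank, spatula, weight from where it was at the start of the episode above 0.02 m).
It also fails if it takes over 72 s, if anything falls off the work surface, if the arm or the gripper's body presses on something with over 40 N, if the wrist force passes 120 N, or if a joint passes its speed limit or range.

## Working session

There is one attempt and no reset: what is moved stays moved. The work goes in short steps, Python scripts to look and compute and a shell command to move; the robot and the scene stay as the last step left them, time stands still between calls to the robot, and variables do not carry over. Pictures are saved under pics/ and viewed, and the job is handed in when it is done.

```bash
ls; mkdir -p pics; python3 - <<'E'
from cell import robot, read_camera
import cv2
s=robot.observe(); print(s); print(robot.nose_length)
for n in ["top","side","wrist"]:
    c=read_camera(n); cv2.imwrite(f"pics/{n}0.png",c["frame"][:,:,::-1]); print(n,c["intrinsics"].tolist(),c["distortion"],c["R"].tolist() ,c["t"])
E
```

```text
pics
{'time': 0.0, 'qpos': array([-1.46201037e+00,  3.42711636e-01,  1.52500780e+00,  1.80925262e-05,
        1.27536975e+00, -1.46002493e-01]), 'qvel': array([-0.00114148,  0.00037956, -0.00107923, -0.00110941, -0.00058459,
        0.00066016]), 'joint_efforts': array([ 1.71470623e-03, -4.31238556e+01, -2.44221443e+01,  7.20063108e-02,
        5.60368190e-02, -1.16550486e-04]), 'tool_pos': array([ 0.13230661, -0.50767759,  0.2450539 ]), 'tool_rot': array([-3.14011456e+00, -2.34838570e-04,  2.54782994e-01]), 'contact_force': array([-0.03408514,  0.36362438,  0.80032076]), 'torque': array([ 0.03612719, -0.03642864, -0.01239568]), 'opening': 0.09160605770076241}
0.019
top [[513.8590459144634, 0.0, 316.12027094510927], [0.0, 513.8590459144634, 206.02910258144473], [0.0, 0.0, 1.0]] [-0.11301375  0.          0.          0.          0.        ] [[0.09979528492574721, -0.9950009612248331, 0.0037400893367404474], [-0.9715657365967081, -0.09825455034597753, -0.21542066476456206], [0.21471124930446703, 0.017864223967685635, -0.9765141826538658]] [0.07266699 0.49534109 1.92918131]
side [[466.12831609623913, 0.0, 313.2318004394431], [0.0, 466.12831609623913, 198.65384690046568], [0.0, 0.0, 1.0]] [0.00788928 0.         0.         0.         0.        ] [[0.9975291951388692, -0.06827686153824597, -0.016546148315771687], [-0.05728867559116047, -0.6542398018760628, -0.754114241537833], [0.040663404857575615, 0.7531988793271388, -0.656534793964289]] [-0.48433168  0.15912897  1.51350484]
wrist [[303.1139436906233, 0.0, 325.2526214672268], [0.0, 303.1139436906233, 197.49151877844062], [0.0, 0.0, 1.0]] [0.01799353 0.         0.         0.         0.        ] [[0.25222512156667865, -0.9676682952625755, -0.0007472578526903724], [-0.9371936857875881, -0.2444739677750675, 0.24879805947835323], [-0.2409366791722528, -0.062052795456284705, -0.9685550924988782]] [-0.52417205 -0.03136612  0.38994188]
```

View pics/top0.png

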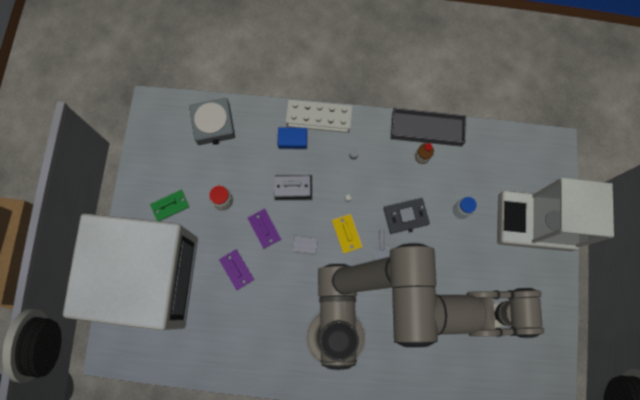

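View pics/side0.png

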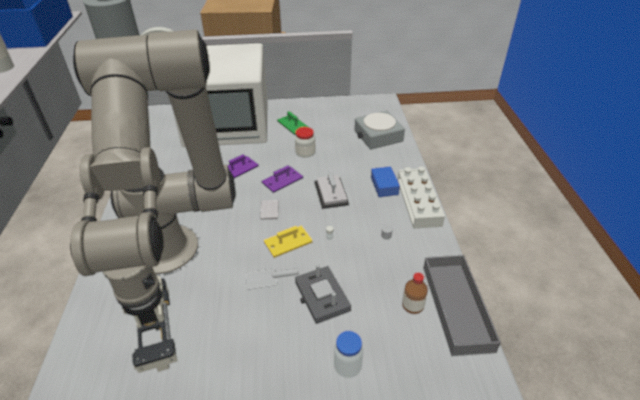

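View pics/wrist0.png

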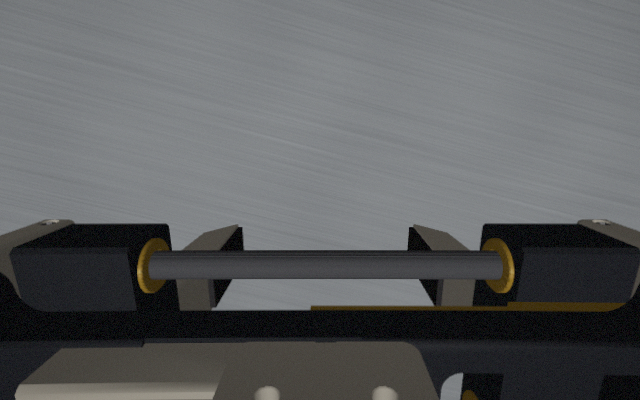

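Plate-shaped candidates in the top view:
- bare aluminium plate on a black slab at (293,187)
- green at (170,205)
- purple at (264,228) and (236,269)
- yellow at (347,232)
- plain blank at (305,244)

By the description, the aluminium one on the black rest is the plate. The dark block at (407,215) is the base. I'll check both in close crops.

```bash
python3 - <<'E'
from cell import robot, read_camera
import cv2, numpy as np
a=cv2.imread("pics/top0.png"); b=cv2.imread("pics/side0.png")
f=lambda im,x,y,w,h:cv2.resize(im[y:y+h,x:x+w],(390,290),interpolation=cv2.INTER_CUBIC)
out=np.vstack([np.hstack([f(a,263,165,60,45),f(a,375,190,64,48)]),np.hstack([f(b,300,165,64,48),f(b,285,255,75,56*75//75)])])
cv2.imwrite("pics/crop0.png",out)
E
```

```text
(no output)
```

View pics/crop0.png

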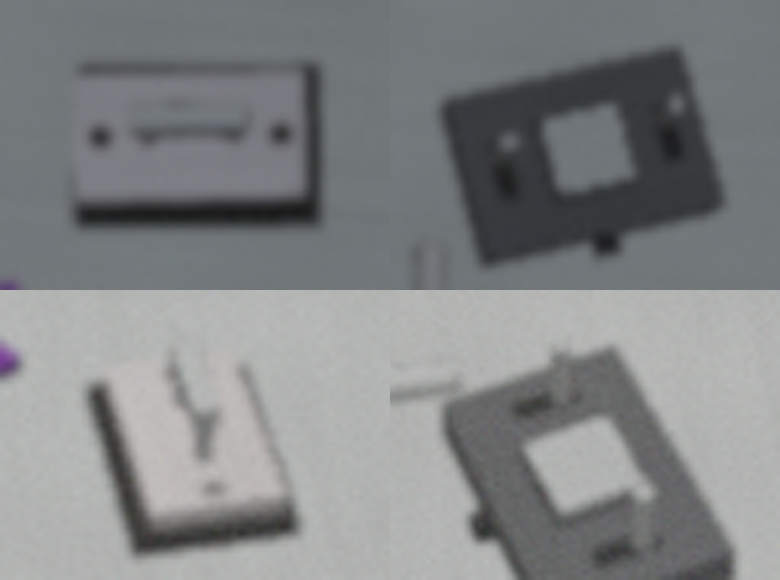

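The crops confirm it. Plate: bare aluminium with a bar handle and two dark holes at about (278,186) and (306,186), lying on the black slab. Base: dark block with a square pad, pin tips at about (395,213) and (422,207). Next, positions.

```bash
cat > h.py <<'E'
from cell import robot, read_camera
import cv2, numpy as np
def ray(c,px):
    n=cv2.undistortPoints(np.array([[px]],float),c["intrinsics"],np.array(c["distortion"]))[0,0]
    R=np.array(c["R"]);t=np.array(c["t"])
    return -R.T@t, R.T@np.array([n[0],n[1],1.])
def plane(c,px,z):
    o,d=ray(c,px); return o+d*(z-o[2])/d[2]
def proj(c,X):
    return cv2.projectPoints(np.array(X,float).reshape(-1,1,3),cv2.Rodrigues(np.array(c["R"]))[0],np.array(c["t"]),c["intrinsics"],np.array(c["distortion"]))[0][:,0]
def tri(c1,p1,c2,p2):
    o1,d1=ray(c1,p1);o2,d2=ray(c2,p2)
    A=np.stack([d1,-d2],1);s=np.linalg.lstsq(A,o2-o1,rcond=None)[0]
    a=o1+d1*s[0];b=o2+d2*s[1];return (a+b)/2,np.linalg.norm(a-b)
E
python3 - <<'E'
from h import *
np.set_printoptions(precision=4,suppress=True)
c=read_camera("top");s=read_camera("side")
for p in [(278.2,186),(306.2,185.7)]: print("hole",plane(c,p,.027))
for p in [(394.7,213.2),(422.1,207)]: print("pin",plane(c,p,.075))
# base top quad by darkness
hh=cv2.cvtColor(c["frame"],cv2.COLOR_RGB2GRAY)
for (x,y,w,h) in [(375,190,64,48),(263,165,60,45)]:
    m=(hh[y:y+h,x:x+w]<75).astype(np.uint8)
    cs,_=cv2.findContours(m,cv2.RETR_EXTERNAL,cv2.CHAIN_APPROX_NONE)
    k=max(cs,key=cv2.contourArea); r=cv2.minAreaRect(k); b=cv2.boxPoints(r)+[x,y]
    print(r,[plane(c,q,.03).round(4).tolist() for q in b])
print("pad c", plane(c,(375+(587-390)/6.094,190+148/6.04),.04))
# side pins: tip pixels
for p in [(285+(560-390)/5.2,255+(352-290)/5.18),(285+(642-390)/5.2,255+(490-290)/5.18)]: print("side pin",p,plane(s,p,.075))
E
```

```text
hole [0.557  0.2795 0.027 ]
hole [0.5693 0.1696 0.027 ]
pin [ 0.4832 -0.1797  0.075 ]
pin [ 0.518  -0.2834  0.075 ]
((31.29412078857422, 26.676471710205078), (30.074417114257812, 40.503448486328125), 75.96376037597656) [[0.5133, -0.1385, 0.03], [0.5685, -0.2907, 0.03], [0.4546, -0.3258, 0.03], [0.4008, -0.1751, 0.03]]
((30.0, 22.0), (36.0, 24.0), 0.0) [[0.5027, 0.2856, 0.03], [0.5997, 0.2971, 0.03], [0.614, 0.1551, 0.03], [0.5169, 0.1451, 0.03]]
pad c [ 0.4907 -0.2341  0.04  ]
side pin (317.6923076923077, 266.96911196911196) [ 0.4869 -0.1867  0.075 ]
side pin (333.46153846153845, 293.6100386100386) [ 0.5226 -0.2846  0.075 ]
```

```bash
python3 -m crank '[[4,-4,0,0,0,-10,1],[8,-8,0,0,0,-20,1],[12,-12,0,0,0,-30,1],[16,-16,0,0,0,-40,1],[20,-20,0,0,0,-50,1]]'
cat > go.py <<'E'
# prints shift/turn in tool axes from the current pose to a target (x,y,z,yaw deg)
import sys
from h import *
from scipy.spatial.transform import Rotation as Ro
def go(x,y,z,yaw):
    s=robot.observe(); R=Ro.from_euler('xyz',s["tool_rot"]); T=Ro.from_euler('xyz',[np.pi,0,np.radians(yaw)])
    d=R.inv().apply(np.array([x,y,z])-s["tool_pos"]); w=np.degrees((R.inv()*T).as_rotvec())
    print("t",s["time"],"pos",s["tool_pos"].round(4),"rot",np.degrees(s["tool_rot"]).round(2),"F",s["contact_force"].round(2),"op",round(s["opening"],4))
    print("shift cm",(d*100).round(2),"turn",w.round(2))
if __name__=="__main__": go(*map(float,sys.argv[1:5]))
E
python3 go.py .563 .2245 .2 96.4
```

```text
time: 0.88
tool_pos: [0.2761, -0.2625, 0.2458]
tool_rot: [3.141, 0.0, 1.133]
contact_force: [0.4, 0.1, 0.6]
opening: 0.0916
t 0.875 pos [ 0.2761 -0.2625  0.2458] rot [1.7996e+02 1.0000e-02 6.4900e+01] F [0.38 0.08 0.59] op 0.0916
shift cm [56.28  5.32  4.57] turn [ 3.00e-02  2.00e-02 -3.15e+01]
```

```bash
python3 -m crank '[[5.5,0.5,0,0,0,-6,1],[11,1,0,0,0,-12,1],[16.5,1.5,0,0,0,-18,1],[22,2,0,0,0,-24,1],[27.5,2.5,0,0,0,-31.5,1]]' >/dev/null
python3 go.py .563 .2245 .2 96.4
```

```text
t 1.5 pos [ 0.4168 -0.0247  0.2459] rot [1.7996e+02 3.0000e-02 9.6340e+01] F [ 0.44 -1.    0.9 ] op 0.0917
shift cm [23.15 17.28  4.59] turn [ 0.04  0.03 -0.06]
```

```bash
python3 -m crank '[[5,3.5,1,0,0,0,1],[10,7,2,0,0,0,1],[14,10.5,3,0,0,0,1],[18,14,4,0,0,0,1],[20,17.3,4.6,0,0,0,1]]' >/dev/null
python3 -m crank '[[0,0,0,0,0,0,1],[0,0,0,0,0,0,1]]' >/dev/null
python3 - <<'E'
from h import *
c=read_camera("wrist"); cv2.imwrite("pics/w1.png",c["frame"][:,:,::-1])
E
python3 go.py .563 .2245 .2 96.4
```

```text
t 2.425 pos [0.5662 0.1902 0.1998] rot [-1.7997e+02  2.0000e-02  9.6070e+01] F [ 0.18 -0.09 -1.09] op 0.0919
shift cm [ 3.45  0.05 -0.02] turn [-0.03  0.02 -0.33]
```

View pics/w1.png

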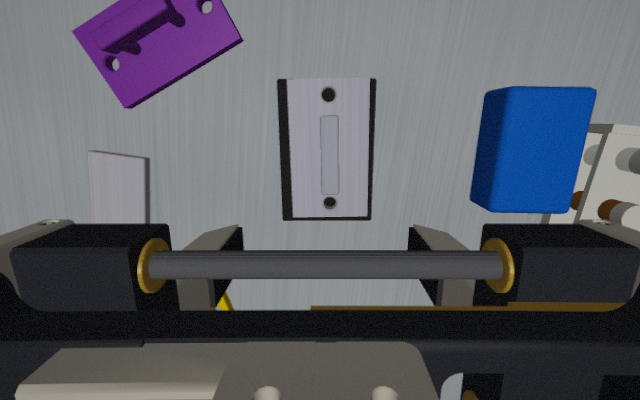

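Wrist view: holes at about (328,94) and (330,202), the handle's top face between (321,115) and (339,194), and the black rest showing on the left edge. Measuring these.

```bash
python3 - <<'E'
from h import *
np.set_printoptions(precision=4,suppress=True)
c=read_camera("wrist"); g=cv2.cvtColor(c["frame"],cv2.COLOR_RGB2GRAY)
P=[]
for (x,y) in [(328,94),(330,202)]:
    w=g[y-11:y+12,x-11:x+12]; m=(w<85).astype(np.uint8)
    cs,_=cv2.findContours(m,cv2.RETR_EXTERNAL,cv2.CHAIN_APPROX_NONE);k=max(cs,key=cv2.contourArea)
    (cx,cy),r=cv2.minEnclosingCircle(k); M=cv2.moments(k); p=(M['m10']/M['m00']+x-11,M['m01']/M['m00']+y-11); X=plane(c,p,.027);P.append(X);print(p,r,X)
d=P[0]-P[1];print("mid",(P[0]+P[1])/2,"L",np.linalg.norm(d),"yaw",np.degrees(np.arctan2(d[1],d[0]))-90)
H=[plane(c,p,.071) for p in [(321,115),(338.5,115),(339.5,194.5),(321.5,194.5)]];print(np.array(H),np.mean(H,0))
E
```

```text
(328.03435114503816, 94.22137404580153) 7.177250385284424 [0.5592 0.2806 0.027 ]
(329.3584229390681, 202.0627240143369) 5.975873947143555 [0.5725 0.172  0.027 ]
mid [0.5658 0.2263 0.027 ] L 0.10932331046154917 yaw 6.958515664605358
[[0.555  0.2599 0.071 ]
 [0.5699 0.2615 0.071 ]
 [0.579  0.1921 0.071 ]
 [0.5627 0.1903 0.071 ]] [0.5667 0.226  0.071 ]
```

```bash
python3 go.py .566 .226 .060 97;  python3 -m crank '[[1.8,0,3,0,0,-1,1],[3.6,0,6,0,0,-1,1],[3.6,0,9,0,0,-1,1],[3.6,0,12,0,0,-1,1],[3.6,0,13.5,0,0,-1,1]]' 25; python3 -m crank '[[0,0,0,0,0,0,1],[0,0,0,0,0,0,1]]' ; python3 go.py .566 .226 .060 97
```

```text
t 2.475 pos [0.5663 0.19   0.2001] rot [-1.800e+02  1.000e-02  9.605e+01] F [ 0.69 -1.18  0.17] op 0.0919
shift cm [ 3.58  0.35 14.01] turn [-0.    0.01 -0.95]
time: 3.1
tool_pos: [0.5621, 0.2258, 0.0639]
tool_rot: [-3.14, 0.0, 1.694]
contact_force: [-0.3, -0.7, -0.5]
opening: 0.0916
time: 3.35
tool_pos: [0.5638, 0.2266, 0.0661]
tool_rot: [3.139, -0.0, 1.694]
contact_force: [-0.3, 0.2, 0.8]
opening: 0.0917
t 3.35 pos [0.5638 0.2266 0.0661] rot [ 1.7987e+02 -1.0000e-02  9.7080e+01] F [-0.29  0.21  0.83] op 0.0917
shift cm [-0.08  0.21  0.61] turn [ 0.13 -0.01  0.08]
```

```bash
python3 -m crank '[[0,0.2,0.5,0,0,0,1],[0,0.2,0.5,0,0,0,1],[0,0.2,0.5,0,0,0,1]]'; python3 -m crank '[[0,0,0,0,0,0,0.1],[0,0,0,0,0,0,0.1],[0,0,0,0,0,0,0.1],[0,0,0,0,0,0,0.1],[0,0,0,0,0,0,0.1]]' 30; python3 - <<'E'
from h import *
c=read_camera("wrist"); cv2.imwrite("pics/w2.png",c["frame"][:,:,::-1])
c=read_camera("wrist"); print(robot.observe()["tool_pos"],robot.observe()["contact_force"])
E
```

```text
time: 3.72
tool_pos: [0.5651, 0.2269, 0.0599]
tool_rot: [3.141, 0.0, 1.695]
contact_force: [-0.2, -0.3, -0.3]
opening: 0.0919
time: 4.35
tool_pos: [0.565, 0.2268, 0.0597]
tool_rot: [-3.142, 0.0, 1.695]
contact_force: [0.5, 0.3, 0.3]
opening: 0.0463
[0.56496768 0.22685021 0.05966968] [-1.16060578  0.54088001 -0.13375995]
```

View pics/w2.png

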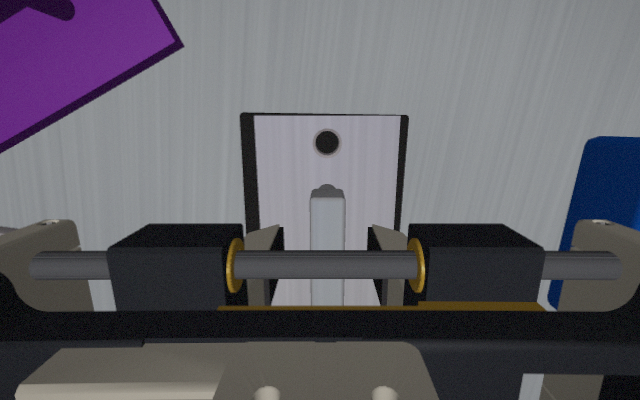

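The fingers straddle the bar, which spans about x 309–346, but haven't closed fully. Keep closing.

```bash
python3 -m crank '[[0,0,0,0,0,0,0],[0,0,0,0,0,0,0],[0,0,0,0,0,0,0],[0,0,0,0,0,0,0],[0,0,0,0,0,0,0]]' 30; python3 -m crank '[[0,0,0,0,0,0,0],[0,0,0,0,0,0,0],[0,0,0,0,0,0,0]]'
```

```text
time: 5.08
tool_pos: [0.5652, 0.2269, 0.0597]
tool_rot: [3.141, 0.0, 1.695]
contact_force: [0.9, -0.1, -1.2]
opening: 0.0155
time: 5.45
tool_pos: [0.5652, 0.2269, 0.0597]
tool_rot: [3.141, 0.0, 1.695]
contact_force: [2.7, 0.4, -0.5]
opening: 0.0158
```

```bash
python3 -m crank '[[0,0,-1,0,0,0,0],[0,0,-2.5,0,0,0,0],[0,0,-5,0,0,0,0],[0,0,-8,0,0,0,0],[0,0,-11,0,0,0,0]]'; python3 -m crank '[[0,0,-2,0,0,0,0],[0,0,-3,0,0,0,0],[0,0,-3,0,0,0,0],[0,0,-3,0,0,0,0]]';  python3 - <<'E'
from h import *
c=read_camera("top"); print(plane(c,(425,152),.12),plane(c,(467,206),.1)); cv2.imwrite("pics/t1.png",c["frame"][:,:,::-1])
c=read_camera("wrist"); cv2.imwrite("pics/w3.png",c["frame"][:,:,::-1])
E
python3 go.py .503 -.234 .18 109
```

```text
time: 6.08
tool_pos: [0.5646, 0.2268, 0.1714]
tool_rot: [-3.141, 0.0, 1.695]
contact_force: [0.5, -0.6, -4.1]
opening: 0.0159
time: 6.58
tool_pos: [0.5644, 0.2267, 0.1986]
tool_rot: [-3.139, 0.0, 1.695]
contact_force: [-0.8, -0.1, -6.0]
opening: 0.016
[ 0.72476504 -0.27448085  0.12      ] [ 0.53336235 -0.45073439  0.1       ]
t 6.675 pos [0.5645 0.2267 0.1985] rot [-1.7987e+02  2.0000e-02  9.7100e+01] F [ 0.23 -0.07 -4.01] op 0.0159
shift cm [-44.96 -11.78   1.9 ] turn [-1.30e-01  1.00e-02 -1.19e+01]
```

View pics/w3.png

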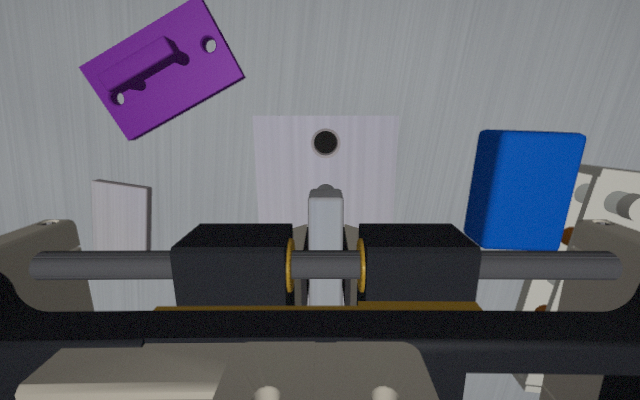

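The plate is held level, with its far hole at (325,142). I'll carry it just past the base so the wrist camera sees the pins and the held plate's hole together.

```bash
python3 -m crank '[[-2,0,-0.7,0,0,0,0],[-5,-0.5,-1.4,0,0,-2,0],[-9,-1,-2,0,0,-4,0],[-14,-1.5,-2.6,0,0,-6,0],[-19,-2.3,-3,0,0,-8,0]]'; python3 go.py .568 -.423 .23 109
```

```text
time: 7.3
tool_pos: [0.5656, 0.033, 0.2301]
tool_rot: [3.141, 0.001, 1.835]
contact_force: [0.7, 0.2, -4.6]
opening: 0.0158
t 7.3 pos [0.5656 0.033  0.2301] rot [1.7998e+02 4.0000e-02 1.0516e+02] F [ 0.73  0.2  -4.57] op 0.0158
shift cm [-4.408e+01 -1.169e+01  4.000e-02] turn [ 0.02  0.05 -3.84]
```

```bash
python3 -m crank '[[-5,-1,0,0,0,-1,0],[-10,-2.2,0,0,0,-2,0],[-15,-3.3,0,0,0,-3,0],[-20,-4.5,0,0,0,-4,0],[-25,-5.6,0,0,0,-4,0]]'; python3 go.py .568 -.423 .23 109
```

```text
time: 7.92
tool_pos: [0.5759, -0.2232, 0.2299]
tool_rot: [-3.141, 0.0, 1.904]
contact_force: [0.5, -0.1, -4.9]
opening: 0.0158
t 7.925 pos [ 0.5759 -0.2232  0.2299] rot [-1.7999e+02  1.0000e-02  1.0907e+02] F [ 0.54 -0.13 -4.95] op 0.0158
shift cm [-1.863e+01 -7.280e+00 -1.000e-02] turn [-0.01  0.01  0.07]
```

```bash
python3 -m crank '[[-5,-2,0,0,0,0,0],[-10,-4,0,0,0,0,0],[-14.5,-6,0,0,0,0,0],[-17.5,-7,0,0,0,0,0],[-18.5,-7.3,0,0,0,0,0]]';python3 -m crank '[[0,0,0,0,0,0,0],[0,0,0,0,0,0,0],[0,0,0,0,0,0,0]]' >/dev/null; python3 - <<'E'
from h import *
c=read_camera("wrist"); cv2.imwrite("pics/w4.png",c["frame"][:,:,::-1])
E
python3 go.py .503 -.234 .18 109
```

```text
time: 8.55
tool_pos: [0.5666, -0.4222, 0.229]
tool_rot: [-3.141, -0.0, 1.901]
contact_force: [0.8, -0.0, -4.2]
opening: 0.0158
t 8.975 pos [ 0.5686 -0.4181  0.2302] rot [1.7999e+02 1.0000e-02 1.0918e+02] F [ 0.55 -0.05 -4.96] op 0.0157
shift cm [19.54 -0.15  5.01] turn [0.01 0.01 0.18]
```

View pics/w4.png

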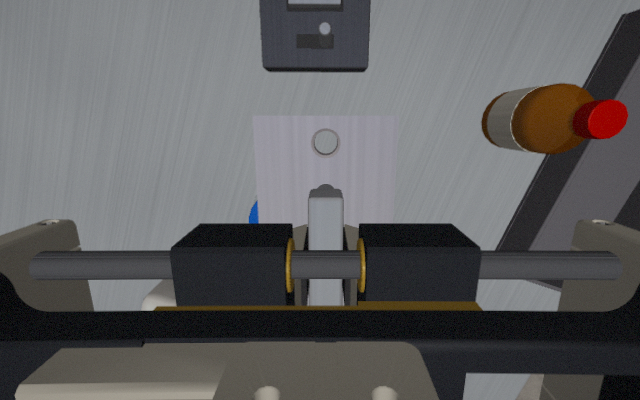

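Too close to get both pins in frame: the near pin tip is at (324,28). I'll rise and shift forward a little.

```bash
python3 -m crank '[[1,0,-2,0,0,0,0],[2,0,-4,0,0,0,0],[3,0,-6,0,0,0,0],[4,0,-8,0,0,0,0],[5,0,-9,0,0,0,0]]';python3 -m crank '[[0,0,0,0,0,0,0],[0,0,0,0,0,0,0],[0,0,0,0,0,0,0]]' >/dev/null; python3 - <<'E'
from h import *
c=read_camera("wrist"); cv2.imwrite("pics/w5.png",c["frame"][:,:,::-1])
E
python3 go.py .503 -.234 .18 109
```

```text
time: 9.6
tool_pos: [0.5519, -0.3714, 0.3221]
tool_rot: [3.14, 0.003, 1.904]
contact_force: [-0.3, -0.4, -4.9]
opening: 0.0157
t 10.025 pos [ 0.5517 -0.3721  0.3186] rot [-1.7995e+02 -8.0000e-02  1.0908e+02] F [-0.43 -0.15 -5.68] op 0.0159
shift cm [14.63 -0.08 13.88] turn [-0.05 -0.08  0.08]
```

View pics/w5.png

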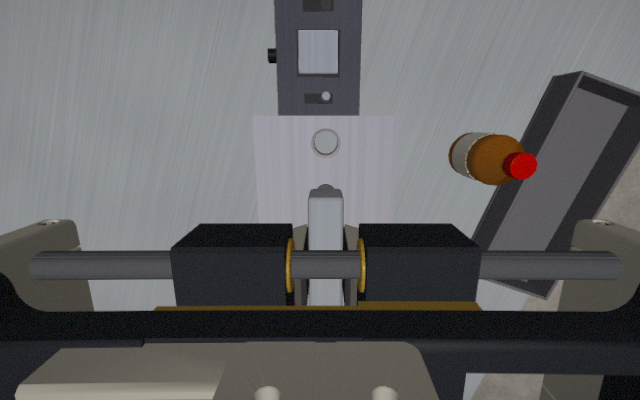

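Now the near pin tip is at (325,96), with the pad at (318,52), the base's long edges at x≈277 and 360, and the plate's hole at (325,142). I'll measure the near pin, base yaw and the held hole.

```bash
python3 - <<'E'
from h import *
np.set_printoptions(precision=4,suppress=True)
c=read_camera("wrist"); f=c["frame"]; g=cv2.cvtColor(f,cv2.COLOR_RGB2GRAY)
s=robot.observe(); print(s["tool_pos"])
cv2.imwrite("pics/w5c.png",cv2.resize(f[0:160,240:400,::-1],(600,600),interpolation=cv2.INTER_CUBIC))
# base dark edges per row
L=[];Rr=[]
for r in list(range(5,48))+list(range(64,108)):
    row=cv2.GaussianBlur(g,(3,3),0)[r].astype(float)
    th=105
    d=np.where(row[255:300]<th)[0]
    e=np.where(row[335:380]<th)[0]
    if len(e):
        i=335+e[-1]; Rr.append((i+(th-row[i])/(row[i+1]-row[i]),r))
    if len(d) and r>64:
        i=255+d[0]; L.append((i-(th-row[i])/(row[i-1]-row[i]),r))
def fit(Pp):
    X=np.array([plane(c,p,.03)[:2] for p in Pp]); vx,vy,x0,y0=cv2.fitLine(X.astype(np.float32),cv2.DIST_HUBER,0,.001,.001).ravel()
    a=np.degrees(np.arctan2(vy,vx))%180; res=np.abs((X-[x0,y0])@[-vy,vx]).max(); return a,(x0,y0),res
print("L",fit(L),"R",fit(Rr))
def blob(x,y,w,h,lo):
    m=(g[y:y+h,x:x+w]>lo).astype(np.uint8); cs,_=cv2.findContours(m,cv2.RETR_EXTERNAL,cv2.CHAIN_APPROX_NONE);k=max(cs,key=cv2.contourArea);M=cv2.moments(k);(q,rad)=cv2.minEnclosingCircle(k)
    return (M['m10']/M['m00']+x,M['m01']/M['m00']+y),(q[0]+x,q[1]+y),rad
print(blob(316,88,20,16,110))
p=blob(316,88,20,16,110)[0]; print("pin",plane(c,p,.075))
pc=np.array([[299,30.5],[338,30.5],[338.5,74],[299,74]]);print("pad",np.mean([plane(c,q,.04) for q in pc],0))
z=s["tool_pos"][2]+.0013-.046+.012
print("hole",plane(c,(325.5,142),z),"expected from tool", s["tool_pos"][:2]+.055*np.array([np.cos(s["tool_rot"][2]),np.sin(s["tool_rot"][2])]))
E
```

```text
[ 0.5517 -0.3722  0.3188]
L (np.float32(109.03793), (np.float32(0.45627332), np.float32(-0.29346213)), np.float64(0.0003156033610318949)) R (np.float32(108.898994), (np.float32(0.5468302), np.float32(-0.21979636)), np.float64(0.00031561462816059546))
((325.4738955823293, 95.46184738955823), (325.31818199157715, 95.31818199157715), 4.047852039337158)
pin [ 0.5208 -0.2824  0.075 ]
pad [ 0.495  -0.2344  0.04  ]
hole [ 0.534  -0.3203  0.2861] expected from tool [ 0.5338 -0.3202]
```

View pics/w5c.png

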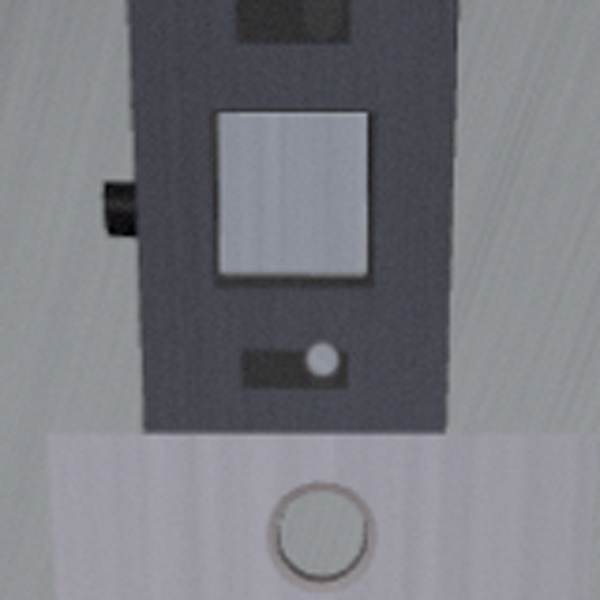

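```bash
python3 go.py .503 -.231 .15 109; python3 -m crank '[[3,0,1.5,0,0,0,0],[6.5,0,4,0,0,0,0],[10,0,7.5,0,0,0,0],[13,0,11.5,0,0,0,0],[14.5,-0.1,14.5,0,0,0,0]]';python3 -m crank '[[0.4,0,2,0,0,0,0],[0.4,0,2,0,0,0,0],[0.4,0,2,0,0,0,0]]'; python3 go.py .503 -.231 .13 109
```

```text
t 10.075 pos [ 0.5517 -0.3722  0.3188] rot [-1.7996e+02 -6.0000e-02  1.0908e+02] F [-0.36 -1.17 -3.74] op 0.0159
shift cm [14.91  0.02 16.9 ] turn [-0.04 -0.06  0.08]
time: 10.7
tool_pos: [0.5025, -0.2335, 0.1732]
tool_rot: [-3.141, -0.001, 1.905]
contact_force: [0.7, -0.6, -5.0]
opening: 0.0155
time: 11.08
tool_pos: [0.5029, -0.2322, 0.1557]
tool_rot: [3.14, 0.002, 1.904]
contact_force: [-0.2, -0.1, -4.7]
opening: 0.0156
t 11.075 pos [ 0.5029 -0.2322  0.1557] rot [1.7994e+02 9.0000e-02 1.0909e+02] F [-0.19 -0.08 -4.74] op 0.0156
shift cm [0.11 0.05 2.57] turn [0.06 0.09 0.09]
```

```bash
python3 -m crank '[[0.1,0,1,0,0,0,0],[0.1,0,2,0,0,0,0],[0.1,0,2.3,0,0,0,0],[0.1,0,2.3,0,0,0,0],[0.1,0,2.3,0,0,0,0]]'; python3 - <<'E'
from h import *
c=read_camera("side");f=c["frame"];cv2.imwrite("pics/s2.png",cv2.resize(f[220:340,250:410,::-1],(800,600),interpolation=cv2.INTER_CUBIC))
E
python3 go.py .503 -.231 .12 109
```

```text
time: 11.7
tool_pos: [0.502, -0.2306, 0.1319]
tool_rot: [3.141, 0.0, 1.904]
contact_force: [0.2, -0.6, -4.7]
opening: 0.0158
t 11.75 pos [ 0.502  -0.2306  0.132 ] rot [1.7998e+02 3.0000e-02 1.0910e+02] F [-0.34  0.17 -3.47] op 0.0157
shift cm [-0.07  0.08  1.2 ] turn [0.02 0.03 0.1 ]
```

View pics/s2.png

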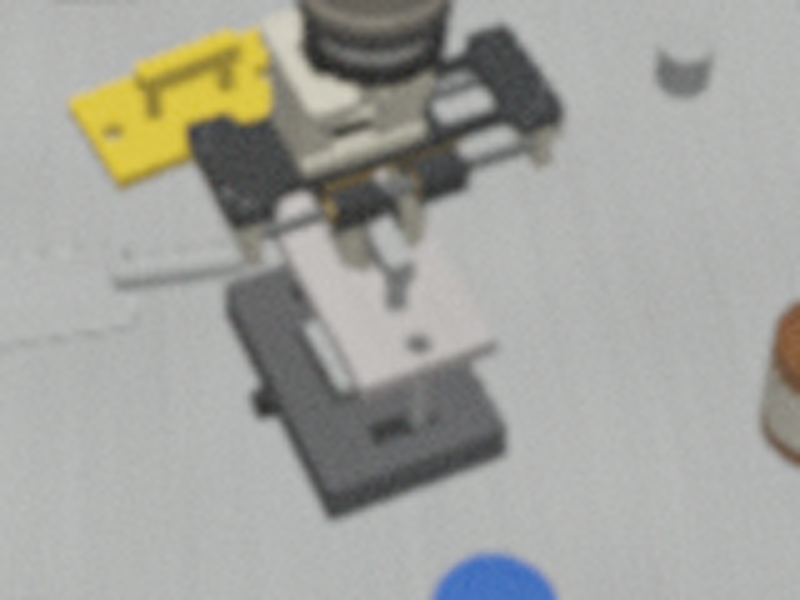

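The plate is level above the base, with the near pin under its edge at about (425,395) in the crop, in line with the hole at (420,345). Descending in small steps, watching force.

```bash
python3 -m crank '[[0,0.1,0.3,0,0,0,0],[0,0.1,0.6,0,0,0,0],[0,0.1,0.8,0,0,0,0],[0,0.1,0.8,0,0,0,0]]'; python3 -m crank '[[0,0,0.15,0,0,0,0],[0,0,0.3,0,0,0,0],[0,0,0.3,0,0,0,0]]'; python3 go.py .503 -.231 .11 109
```

```text
time: 12.25
tool_pos: [0.5027, -0.2301, 0.1234]
tool_rot: [-3.141, -0.0, 1.904]
contact_force: [-0.4, 1.1, -4.3]
opening: 0.0161
time: 12.62
tool_pos: [0.5027, -0.2301, 0.1206]
tool_rot: [-3.141, -0.0, 1.904]
contact_force: [-0.5, -1.0, -4.2]
opening: 0.016
t 12.625 pos [ 0.5027 -0.2301  0.1206] rot [-1.7999e+02 -1.0000e-02  1.0910e+02] F [-0.53 -1.01 -4.19] op 0.016
shift cm [-0.09 -0.    1.06] turn [-0.01 -0.01  0.1 ]
```

```bash
python3 -m crank '[[-0.05,0,0.1,0,0,0,0],[-0.05,0,0.2,0,0,0,0],[-0.05,0,0.2,0,0,0,0]]'; python3 -m crank '[[0,0,0.1,0,0,0,0],[0,0,0.2,0,0,0,0],[0,0,0.2,0,0,0,0]]'; python3 go.py .503 -.231 .11 109
```

```text
time: 13.0
tool_pos: [0.5029, -0.2306, 0.1186]
tool_rot: [-3.141, -0.0, 1.904]
contact_force: [-0.1, -0.0, -5.7]
opening: 0.0158
time: 13.38
tool_pos: [0.5028, -0.2304, 0.1165]
tool_rot: [-3.141, -0.001, 1.904]
contact_force: [-0.5, 0.8, -4.0]
opening: 0.0155
t 13.375 pos [ 0.5028 -0.2304  0.1165] rot [-1.7999e+02 -3.0000e-02  1.0910e+02] F [-0.45  0.82 -4.04] op 0.0155
shift cm [-0.06 -0.    0.65] turn [-0.01 -0.03  0.1 ]
```

The underside is already about 3 mm below the pin tips with no contact force, so it appears to be entering cleanly. Continuing.

```bash
python3 -m crank '[[0,0,0.1,0,0,0,0],[0,0,0.2,0,0,0,0],[0,0,0.3,0,0,0,0],[0,0,0.3,0,0,0,0]]'; python3 -m crank '[[0,0,0.1,0,0,0,0],[0,0,0.2,0,0,0,0],[0,0,0.3,0,0,0,0],[0,0,0.4,0,0,0,0]]'; python3 go.py .503 -.231 .11 109
```

```text
time: 13.88
tool_pos: [0.5028, -0.2305, 0.1136]
tool_rot: [-3.141, -0.0, 1.904]
contact_force: [-0.9, 2.3, -5.1]
opening: 0.0156
time: 14.38
tool_pos: [0.5028, -0.2305, 0.1097]
tool_rot: [-3.141, -0.0, 1.904]
contact_force: [-2.4, 4.9, -1.5]
opening: 0.0161
t 14.375 pos [ 0.5028 -0.2305  0.1097] rot [-1.7999e+02 -2.0000e-02  1.0910e+02] F [-2.38  4.9  -1.45] op 0.0161
shift cm [-0.05 -0.   -0.03] turn [-0.01 -0.02  0.1 ]
```

A side force of about 5 N along +tool x shows both holes are on the pins, sitting slightly off along the length. Ease that way and keep going.

```bash
python3 -m crank '[[0.06,0,0,0,0,0,0],[0.06,0,0,0,0,0,0]]'; python3 -m crank '[[0.02,0,0.1,0,0,0,0],[0.02,0,0.2,0,0,0,0],[0.02,0,0.3,0,0,0,0],[0.02,0,0.4,0,0,0,0]]'; python3 go.py .503 -.231 .1 109
```

```text
time: 14.62
tool_pos: [0.5028, -0.2303, 0.1096]
tool_rot: [-3.142, 0.0, 1.904]
contact_force: [1.0, 2.1, -4.7]
opening: 0.0157
time: 15.12
tool_pos: [0.5028, -0.2301, 0.1057]
tool_rot: [3.141, 0.001, 1.904]
contact_force: [-0.3, -0.2, -4.6]
opening: 0.0159
t 15.125 pos [ 0.5028 -0.2301  0.1057] rot [1.7999e+02 4.0000e-02 1.0910e+02] F [-0.35 -0.25 -4.58] op 0.0159
shift cm [-0.09 -0.01  0.57] turn [0.01 0.04 0.1 ]
```

```bash
python3 -m crank '[[0,0,0.2,0,0,0,0],[0,0,0.4,0,0,0,0],[0,0,0.6,0,0,0,0],[0,0,0.8,0,0,0,0],[0,0,0.8,0,0,0,0]]'; python3 -m crank '[[0,0,0.2,0,0,0,0],[0,0,0.4,0,0,0,0],[0,0,0.6,0,0,0,0],[0,0,0.8,0,0,0,0],[0,0,0.8,0,0,0,0]]'; python3 - <<'E'
from h import *
c=read_camera("side");f=c["frame"];cv2.imwrite("pics/s3.png",cv2.resize(f[220:340,250:410,::-1],(800,600),interpolation=cv2.INTER_CUBIC))
E
```

```text
time: 15.75
tool_pos: [0.5026, -0.2299, 0.0975]
tool_rot: [-3.141, -0.0, 1.904]
contact_force: [0.6, -0.4, -5.0]
opening: 0.0162
time: 16.38
tool_pos: [0.5026, -0.2299, 0.0895]
tool_rot: [-3.141, -0.0, 1.904]
contact_force: [-0.3, 0.1, -5.4]
opening: 0.0155
```

View pics/s3.png

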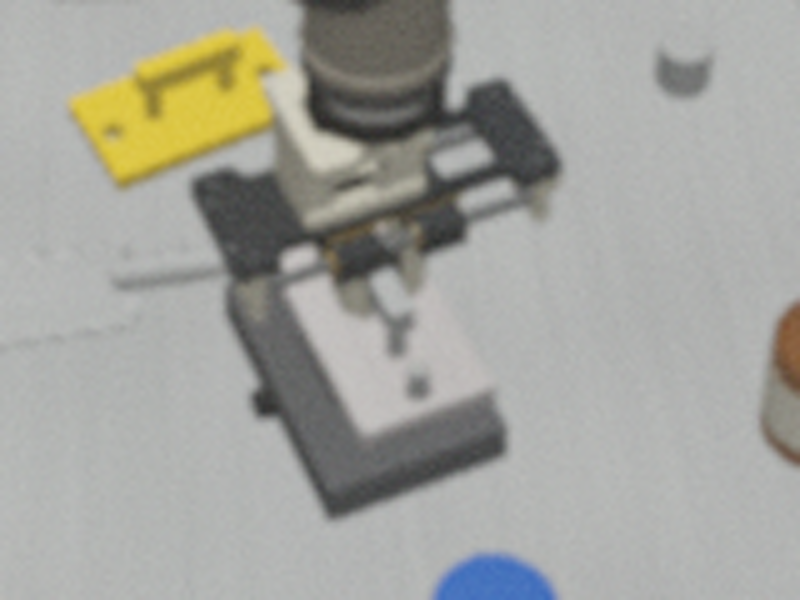

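The near pin shows through its hole at (418,383) and the plate is level. Now gently onto the pad, with a firmer grip.

```bash
python3 -m crank '[[0,0,0.1,0,0,0,0],[0,0,0.2,0,0,0,0],[0,0,0.3,0,0,0,0],[0,0,0.4,0,0,0,0],[0,0,0.4,0,0,0,0]]' 40; python3 -m crank '[[0,0,0.05,0,0,0,0],[0,0,0.1,0,0,0,0],[0,0,0.15,0,0,0,0],[0,0,0.2,0,0,0,0],[0,0,0.2,0,0,0,0]]';python3 -m crank '[[0,0,0.05,0,0,0,0],[0,0,0.1,0,0,0,0],[0,0,0.15,0,0,0,0],[0,0,0.2,0,0,0,0],[0,0,0.2,0,0,0,0]]'
```

```text
time: 17.05
tool_pos: [0.5026, -0.2299, 0.0856]
tool_rot: [-3.141, -0.0, 1.904]
contact_force: [1.0, 0.0, -5.6]
opening: 0.0153
time: 17.68
tool_pos: [0.5029, -0.2301, 0.0847]
tool_rot: [3.141, 0.001, 1.904]
contact_force: [-2.6, 0.5, 6.0]
opening: 0.0156
time: 18.3
tool_pos: [0.5029, -0.2301, 0.083]
tool_rot: [3.141, 0.001, 1.904]
contact_force: [-2.7, 1.4, 8.0]
opening: 0.0156
```

The pad yields at 8 N plus the plate's 5 N weight, as described. Pressing on.

```bash
python3 -m crank '[[0,0,0.1,0,0,0,0],[0,0,0.2,0,0,0,0],[0,0,0.3,0,0,0,0],[0,0,0.4,0,0,0,0],[0,0,0.4,0,0,0,0]]'; python3 -m crank '[[0,0,0.05,0,0,0,0],[0,0,0.1,0,0,0,0],[0,0,0.15,0,0,0,0],[0,0,0.2,0,0,0,0],[0,0,0.2,0,0,0,0]]'
```

```text
time: 18.92
tool_pos: [0.5029, -0.2301, 0.0789]
tool_rot: [3.141, 0.001, 1.904]
contact_force: [-1.9, 1.1, 7.5]
opening: 0.0156
time: 19.55
tool_pos: [0.5029, -0.2301, 0.077]
tool_rot: [3.141, 0.001, 1.904]
contact_force: [-2.7, 1.1, 7.1]
opening: 0.0155
```

```bash
python3 -m crank '[[0,0,0.05,0,0,0,0],[0,0,0.1,0,0,0,0],[0,0,0.1,0,0,0,0]]';python3 -m crank '[[0,0,0.05,0,0,0,0],[0,0,0.1,0,0,0,0],[0,0,0.1,0,0,0,0]]'
```

```text
time: 19.92
tool_pos: [0.5029, -0.2301, 0.076]
tool_rot: [3.141, 0.001, 1.904]
contact_force: [-3.6, 0.6, 8.5]
opening: 0.0155
time: 20.3
tool_pos: [0.5029, -0.2301, 0.075]
tool_rot: [3.141, 0.001, 1.904]
contact_force: [-2.6, 1.0, 8.0]
opening: 0.0159
```

```bash
python3 -m crank '[[0,0,0.05,0,0,0,0],[0,0,0.1,0,0,0,0],[0,0,0.1,0,0,0,0]]'; python3 -m crank '[[0,0,0.05,0,0,0,0],[0,0,0.05,0,0,0,0]]'; python3 -m crank '[[0,0,0.05,0,0,0,0],[0,0,0.05,0,0,0,0]]'
```

```text
time: 20.68
tool_pos: [0.5029, -0.2302, 0.0747]
tool_rot: [3.141, 0.001, 1.904]
contact_force: [-3.9, 1.7, 13.4]
opening: 0.0156
time: 20.92
tool_pos: [0.5029, -0.2301, 0.0747]
tool_rot: [3.141, 0.002, 1.904]
contact_force: [-6.0, 2.3, 17.7]
opening: 0.0157
time: 21.18
tool_pos: [0.503, -0.2302, 0.0747]
tool_rot: [3.14, 0.002, 1.904]
contact_force: [-8.1, 4.2, 22.2]
opening: 0.0158
```

Hard stop at TCP 0.0747 with force rising: that matches fully home (0.0747 expected). Relax the push, open and back off.

```bash
python3 -m crank '[[0,0,-0.1,0,0,0,0],[0,0,-0.15,0,0,0,0],[0,0,-0.15,0,0,0,0]]'; python3 -m crank '[[0,0,0,0,0,0,0.6],[0,0,0,0,0,0,0.6],[0,0,0,0,0,0,0.6],[0,0,0,0,0,0,0.6],[0,0,0,0,0,0,0.6]]'; python3 -m crank '[[0,0,0,0,0,0,0.6],[0,0,0,0,0,0,0.6]]'
```

```text
time: 21.55
tool_pos: [0.5029, -0.2301, 0.0747]
tool_rot: [3.141, 0.001, 1.904]
contact_force: [-2.8, 1.1, 9.4]
opening: 0.0155
time: 22.18
tool_pos: [0.5027, -0.2299, 0.0731]
tool_rot: [-3.141, 0.0, 1.904]
contact_force: [-1.1, 0.7, -0.4]
opening: 0.0542
time: 22.42
tool_pos: [0.5027, -0.2299, 0.0732]
tool_rot: [-3.142, 0.0, 1.904]
contact_force: [-0.0, -0.1, 0.7]
opening: 0.0546
```

```bash
python3 -m crank '[[0,0,-2,0,0,0,0.6],[0,0,-5,0,0,0,0.6],[0,0,-9,0,0,0,0.6],[0,0,-13,0,0,0,0.6],[-4,0,-16,0,0,0,0.6]]'; python3 -m crank '[[-5,0,-1,0,0,0,0.6],[-9,0,-1,0,0,0,0.6],[-9,0,-1,0,0,0,0.6],[-9,0,-1,0,0,0,0.6]]'; python3 - <<'E'
from h import *
c=read_camera("wrist");cv2.imwrite("pics/w6.png",c["frame"][:,:,::-1])
c=read_camera("side");cv2.imwrite("pics/s4.png",cv2.resize(c["frame"][220:340,250:410,::-1],(800,600),interpolation=cv2.INTER_CUBIC))
E
```

```text
time: 23.05
tool_pos: [0.5159, -0.2663, 0.2356]
tool_rot: [3.141, 0.001, 1.907]
contact_force: [0.6, 0.1, 0.3]
opening: 0.0551
time: 23.55
tool_pos: [0.5449, -0.352, 0.2427]
tool_rot: [-3.141, -0.001, 1.904]
contact_force: [-0.8, 1.0, 0.4]
opening: 0.0551
```

View pics/w6.png

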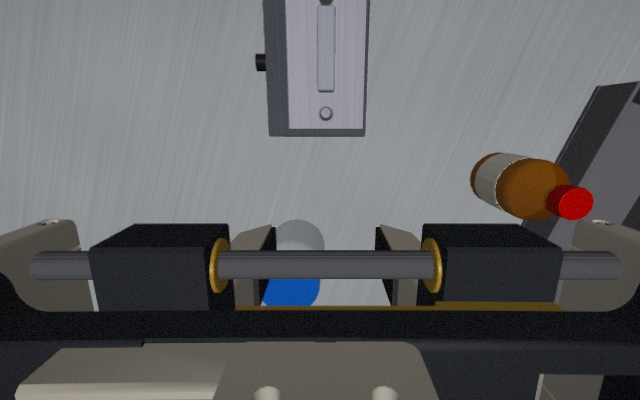

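View pics/s4.png

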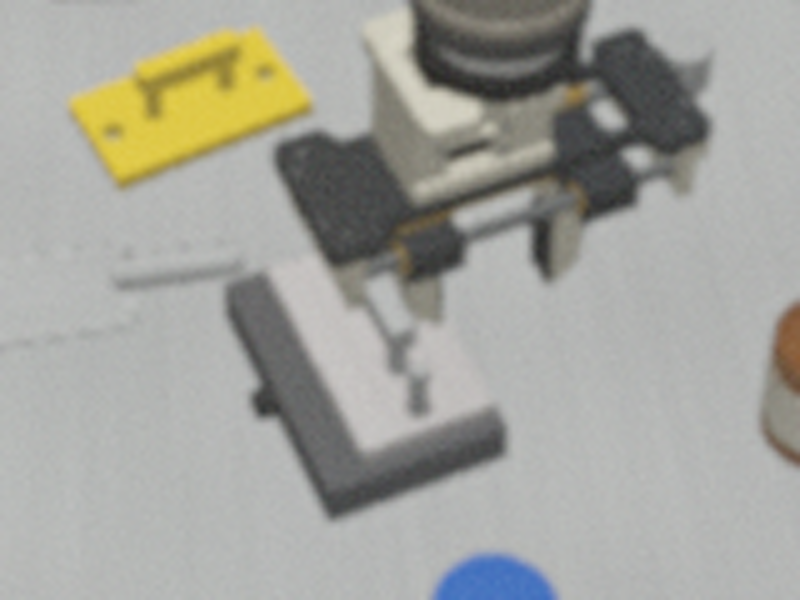

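The plate sits flush on the base. Its near pin stands out of the hole at (325,113) in the wrist view and (418,390) in the side crop, and the gripper is clear.

```bash
python3 - <<'E'
from h import *
s=robot.observe();print(s["time"],s["contact_force"],s["opening"]);print(robot.hand_in())
E
```

```text
23.65 [ 0.27801412 -0.34429034  0.59476626] 0.05521710945854583
the job is handed in; nothing more can be done
None
```

The fixture is closed and I handed the job in at 23.65 s; no verdict is reported back. I lifted the aluminium plate off its black rest by the bar handle and carried it level. I found the near pin with the wrist camera, about 9 mm off the slot centre along the base's x. As the plate went over the pins I felt a side force of about 5 N and shifted to clear it. Then I pressed the pad down until the plate stopped hard and let go.

**Last checks**
- **Height:** the plate stopped at TCP height 0.0747 m, the height I expected when it is fully home. The push then rose to 22 N, well under the 60 N limit.
- **After release:** the plate looks level and flush in the wrist and side views, with the near pin standing through its hole. The gripper is clear and reads no significant force.
- **Disagreements:** the pin estimates from the top and side cameras differed by 4 to 8 mm, so I relied on the wrist view. There, the pin and pad positions differed by about 1 mm along the plate's length.
- **Not checked:** I didn't see the far pin after seating, and I didn't measure tilt at the far end separately. I also didn't re-measure the bystanders, but felt no unexpected contact.

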